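# Roll the vial into the reader with the paddle

## Task

Feed the blue-capped vial to the reader: pick up the blue-and-white paddle by its post and with it gently roll the blue-capped vial along its lane of the two-lane track, a few centimetres a second, until it drops into the yellow bay in front of the grey reader housing. Never touch the vials with the gripper, keep the blue-capped one in its lane, do not jam it against the reader, and leave the red-capped vial where it lies. Then stand the paddle upright on the desk, off the track, and let go.

Things in the scene. Friction and masses are not known exactly. Their poses are not given: they have to be found in the camera images.
- track: Fixed two-lane track, 300 x 126 mm. Origin: centre of its underside on the desk; +x: rolling direction, to the reader. Lanes 47 mm wide at y = +-33.5 mm, black floor 9 mm up, from x = -144 to 98 mm; guides and end lip 14 mm high. Each lane ends in a bay, x = 98 to 124 mm, yellow floor 5 mm up: a vial whose middle passes x = 98 drops in and stays. Then the grey reader housing, 40 mm high, x = 124 to 150.
- blue_vial_mid (a point): Middle of the blue-capped vial (white body): 44 mm long, 19.6 mm across, about 12 g, loose, lying across one of the two lanes (either). The point is on its axis, 22 mm from either end, 9.8 mm above the lane floor; z is its long axis. It rolls with some resistance: pushed slowly, it stops within 10 mm of where the push stops.
- red_vial_mid (a point): Middle of the red-capped vial, same shape and size, lying across the other lane: leave it there.
- paddle: Paddle standing loose left of the track, 90 g: blue foot 24 (x) by 36 (y) by 34 mm high, on its middle a white upright post 16 x 16 mm, top at 110 mm: grip it near the top. Origin: centre of the foot's underside; z up. Push with either 36 mm wide face (+x or -x side, alike, 12 mm from the origin), the underside just over the guides, 16 to 18 mm above the desk.
Things that resemble listed ones, but are neither listed nor needed, are in the scene too. There is more than one size of the paddle; the job needs the larger. Leave any orange look-alike of the part that bears blue_vial_mid alone.

How it is judged:
On the way, in this order (a step that is already met when the one before it is completed fails the run):
1. the paddle is picked up (height (world z) of paddle above 0.012 m and contact force between the fingers and paddle above 1 N), for 0.1 s.
2. the blue-capped vial has rolled 30 mm with the held paddle close behind it (distance of blue_vial_mid from where it was at the start of the episode above 0.03 m and contact force between the fingers and paddle above 1 N and horizontal distance between blue_vial_mid and paddle below 0.09 m).
At the end, for the whole second after the job is handed in: The blue-capped vial lies at rest in the bay (middle within 12 mm of the bay's centre along the lane, sunk below the lane floor's level by at least 2 mm), the paddle stands on the desk upright within 10 degrees, released and at rest, and the red-capped vial lies within 20 mm of its start (x of blue_vial_mid in the frame of track between 0.099 and 0.123 m and z of blue_vial_mid in the frame of track below 0.0165 m and linear speed of each of blue_vial, paddle below 0.02 m/s and height (world z) of paddle below 0.004 m and angle between paddle's own z axis and vertical below 0.17 rad and distance of red_vial_mid from where it was at the start of the episode below 0.02 m); the robot touches nothing.
It fails at once if the gripper or arm touches a vial (contact force between any of the fingers, the arm and blue_vial above 0.5 N or contact force between any of the fingers, the arm and red_vial above 0.5 N).
It fails at once if the blue-capped vial is flicked: faster than 0.35 m/s in the lane (linear speed of blue_vial above 0.35 m/s and x of blue_vial_mid in the frame of track below 0.095 m).
It fails at once if the blue-capped vial leaves its lane (z of blue_vial_mid in the frame of track above 0.04 m or y of blue_vial_mid in the frame of track between -0.015 and 0.015 m).
It fails at once if the blue-capped vial is jammed: the paddle presses it with more than 20 N (contact force between paddle and blue_vial above 20 N).
It fails at once if the red-capped vial is moved more than 20 mm (distance of red_vial_mid from where it was at the start of the episode above 0.02 m).
It also fails if it takes over 48 s, if anything falls off the work surface, if the arm or the gripper's body presses on something with over 40 N, if the wrist force passes 120 N, or if a joint passes its speed limit or range.

## Robot

A 6-joint arm with a two-finger parallel gripper is mounted at the origin on a cart in front of the work surface, level with it; the furniture and walls round the work are solid. World frame = base frame: x ahead of the robot, y to its left, z up, the work surface at z = 0. Lengths are in m, angles in rad, forces in N, time in s.
With the tool pointing down it reaches from about 0.275 to 0.875 m from the base axis. Payload 12.5 kg.
Tool frame: the origin (TCP) lies between the finger pads; the fingertips stand 19 mm ahead of it and the grasp point (between the pads) is the TCP; z points along the fingers, y is the line along which they close (so a half turn about z gives the same grasp; the last joint's range is limited). The gripper opens to 85 mm and grips with 20 to 120 N. Pads are 22 mm wide; open, the fingers measure 114 mm over their backs; the gripper's body (76 mm by 85 mm) begins 54 mm behind the grasp point. The pads swing forward as they close: fully open they stand 13 mm farther back than shut.
Start: joints at [-1.323, 0.351, 1.652, -0, 1.139, -0.085], TCP at [0.18, -0.52, 0.25] pointing down, gripper open.
Joint ranges: [-2.75, 2.75], [-0.79, 2.1], [0.01, 2.65], [-1.57, 4.71], [0.07, 3.14], [-2.87, 2.87]. Speed limits (rad/s): [2.22, 2.22, 2.79, 3.14, 3.14, 3.14].

## Interface

Orientations are given as a rotation vector (axis times angle).
In Python, from bench import get_obs, imaging, order, models gives the robot as it stands.
- The arm moves only by the shell command python3 -m handwheel 'ROWS' [FORCE]. ROWS is JSON, a list that holds one entry, the list of rows, each a list of 7 numbers: the turn, a rotation vector about the tool's x, y, z in degrees, then the shift along the tool's x, y, z in cm, then the opening in per cent of the stroke, from 0 (shut) to 100 (fully open). A call has 1 to 20 rows; each row shifts and turns the commanded pose from where the row before left it, along the tool's axes as they then stand; what a row does not reach is not made up. A row lasts 1/12 s, in which the tool goes at most 41.7 mm and 7.16 degrees, less where a joint would pass 70% of its speed; a pose out of reach is approached as far as the arm can. A call with a gripper value outside its range is refused whole. The fingers move at their own pace and stop on an object; FORCE is the grip in N (left out, the last holds). Time passes only in rows, so rows that do not move let the fingers close. It gives the time, the measured TCP pose, the force, the opening and the grip force at its end, in the units of the state.
- get_obs(): the state, without advancing time (a new reading comes with each control period).
- imaging.read_camera(name): name is "scene" or "side" or "wrist"; returns the picture (480x640x3 uint8, blue, green, red); there is no depth.
- imaging.camera_info(name): a dict with "camera_matrix" (3x3 intrinsics, pixels), "rvec" (rotation vector, rad) and "tvec" (3), from world to camera coordinates, as OpenCV has them. Camera axes: x right, y down, z forward; pixel columns grow to the right and rows downward; lengths in m; the calibration is good to about 2 mm. A picture is of the moment at which its call begins: read the wrist's pose just before it. camera_info takes no time and is no camera call; for the wrist camera it gives the pose at the moment of the call.
- order.finish_job(): hands the job in; it is judged then, once.
Trained networks look in the newest picture that a camera, given by its name, has taken for a name from the list of things; names that differ only in an ending like _2 or _b are one class to them, and where a whole thing is asked for, a point or a joint stands for the part that bears it (a point fixed in the world has none). Each returns a list of dicts, best first, with "conf" (0 to 1); they miss things now and then, are a little off and sometimes report something else, mostly with a low value. They report only what shows in the picture. A call takes as long as a camera call. They do not tell look-alikes from the thing itself.
- models.silhouettes(camera, thing): "region" (480x640 bool, what is visible of it) and "xy" ([column, row] in pixels, amid what is visible of it).
The state is a dict: "clock": time; "joint_positions": joint angles; "joint_vel": joint speeds; "joint_torque": joint torques, N m; "position": TCP position; "ee_rot": TCP orientation; "force": force on the tool from outside, world axes, zero at the start; "torque": the same for the moment, N m; "width": finger opening in m; "grasp_force": force on a finger pad.
Only numpy, scipy, OpenCV 4.12 (cv2) and the standard library are available. Lean on these libraries where they do the work, as an engineer would, in place of code of your own. Each camera call takes 0.05 s, during which the arm holds its last target. There are 200 camera calls.

## Working session

There is one attempt and no reset: what is moved stays moved. The work goes in short steps, Python scripts to look and compute and a shell command to move; the robot and the scene stay as the last step left them, time stands still between calls to the robot, and variables do not carry over. Pictures are saved under pics/ and viewed, at most 10 in all, crops included, and the job is handed in when it is done.

```bash
ls; mkdir -p pics; python3 - <<'E'
from bench import get_obs, imaging, models
import cv2,numpy as np
o=get_obs();print(o['clock'],o['position'],o['ee_rot'],o['width'])
ims=[]
for c in ('scene','side'):
    im=imaging.read_camera(c);cv2.imwrite(f'pics/{c}0.png',im)
    i=imaging.camera_info(c);print(c,i)
    for t in ('track','paddle','blue_vial_mid','red_vial_mid'):
        print(t,[(round(d['conf'],2),np.round(d['xy']).tolist(),int(d['region'].sum())) for d in models.silhouettes(c,t)])
E
```

```text
pics
0.0 [ 0.1796132  -0.5195005   0.24975479] [-3.09704858e+00 -5.20099620e-01  1.45484162e-04] 0.08540046853591861
scene {'camera_matrix': array([[513.5188759 ,   0.        , 328.04638917],
       [  0.        , 513.5188759 , 243.32004696],
       [  0.        ,   0.        ,   1.        ]]), 'rvec': array([ 0.9903319 , -2.18805531,  1.23608943]), 'tvec': array([0.43547264, 0.19593655, 0.6144713 ])}
track [(0.87, [369.0, 240.0], 6477)]
paddle [(0.94, [290.0, 305.0], 1186), (0.64, [256.0, 298.0], 491)]
blue_vial_mid [(0.51, [246.0, 276.0], 105)]
red_vial_mid [(0.82, [352.0, 250.0], 256)]
side {'camera_matrix': array([[547.13678822,   0.        , 313.62382496],
       [  0.        , 547.13678822, 247.75622172],
       [  0.        ,   0.        ,   1.        ]]), 'rvec': array([ 2.28663585, -0.32153188,  0.13441662]), 'tvec': array([-0.43871382,  0.23391711,  0.72032735])}
track [(0.59, [373.0, 342.0], 12962)]
paddle [(0.94, [268.0, 225.0], 752), (0.67, [303.0, 212.0], 343)]
blue_vial_mid [(0.77, [378.0, 280.0], 338), (0.64, [344.0, 224.0], 247)]
red_vial_mid [(0.52, [341.0, 297.0], 318)]
```

View pics/scene0.png

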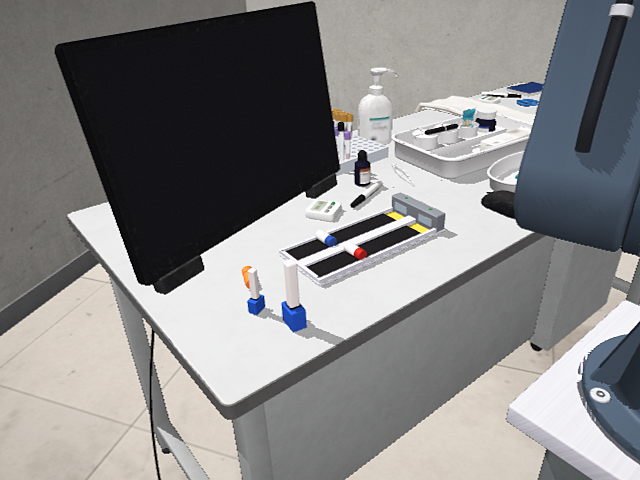

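View pics/side0.png

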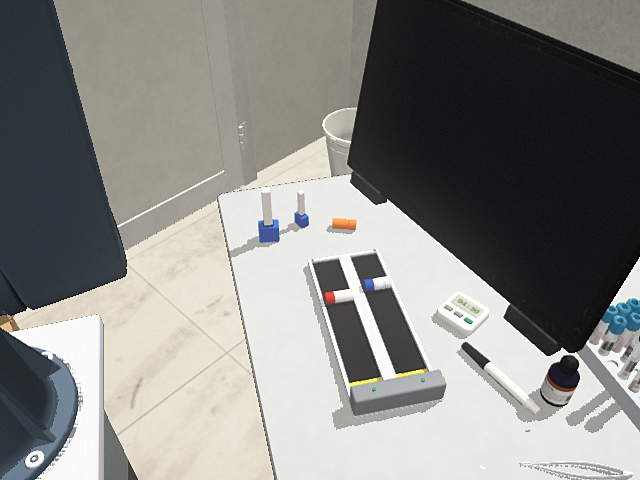

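The pictures show these things that could be confused:
- **Paddles:** the large one is at scene (290,305), side (268,225). The small decoy is at scene (256,298), side (303,212).
- **Vials:** the orange look-alike lies on the desk at scene (248,276), side (344,224). The blue-capped vial lies in the far lane at scene (327,240), side (378,284). The red-capped vial is in the near lane at scene (355,250), side (341,297).

By the description I choose the larger paddle and the vial in the far lane.

```bash
cat > h.py <<'E'
from bench import get_obs, imaging, models
import cv2,numpy as np
from scipy.optimize import minimize
def box(x0,x1,y0,y1,z0,z1): return np.array([[x,y,z] for x in(x0,x1) for y in(y0,y1) for z in(z0,z1)])
TR=[box(-.15,.15,-.063,.063,0,.014),box(.124,.15,-.063,.063,0,.04)]
PA=[box(-.012,.012,-.018,.018,0,.034),box(-.008,.008,-.008,.008,.034,.11)]
def proj(i,P): return cv2.projectPoints(np.asarray(P,float).reshape(-1,3),i['rvec'],i['tvec'],i['camera_matrix'],None)[0][:,0]
def place(P,p): c,s=np.cos(p[2]),np.sin(p[2]);return P@np.array([[c,-s,0],[s,c,0],[0,0,1]]).T+[p[0],p[1],0]
def render(i,boxes,p):
    m=np.zeros((1920,2560),np.uint8)
    for b in boxes: cv2.fillConvexPoly(m,cv2.convexHull(np.round(proj(i,place(b,p))*4+1.5).astype(np.int32)),1)
    return cv2.resize(m.astype(np.float32),(640,480),interpolation=cv2.INTER_AREA)
def fit(boxes,obs,p0):
    def f(p):
        e=0
        for i,r in obs:
            m=render(i,boxes,p);e+=1-np.minimum(m,r).sum()/np.maximum(m,r).sum()
        return e
    best=None
    for dy in (-.6,-.3,0,.3,.6):
        s=np.array([p0]*4)+np.array([[0,0,dy],[.02,0,dy],[0,.02,dy],[0,0,dy+.3]])
        r=minimize(f,s[0],method='Nelder-Mead',options=dict(initial_simplex=s,xatol=1e-4,fatol=1e-4))
        if best is None or r.fun<best.fun: best=r
    return best.x,best.fun/len(obs)
def ray(i,uv,z):
    R=cv2.Rodrigues(i['rvec'])[0];C=-R.T@i['tvec'].ravel();d=R.T@np.linalg.inv(i['camera_matrix'])@[uv[0],uv[1],1]
    return C+d*(z-C[2])/d[2]
E
python3 - <<'E'
from h import *
I={c:imaging.camera_info(c) for c in('scene','side')}
[imaging.read_camera(c) for c in I]
S={}
for t in('track','paddle'):
    S[t]=[(I[c],models.silhouettes(c,t)[0]['region'].astype(np.float32)) for c in I]
p0=ray(I['side'],(373,330),.007); 
t,e=fit(TR,S['track'],[p0[0],p0[1],-1.4]);print('track',t,e)
for o in S['track']: print(fit(TR,[o],t))
q0=ray(I['side'],(268,240),0)
q,e=fit(PA,S['paddle'],[q0[0],q0[1],t[2]]);print('paddle',q,e)
for o in S['paddle']: print(fit(PA,[o],q))
def loc(P): return place((np.asarray(P)-[t[0],t[1],0]),[0,0,-t[2]])
for n,uv in(('blue',(378,284)),('red',(341,297))):
    w=ray(I['side'],uv,.0188);print(n,w,loc(w[None]))
im=cv2.imread('pics/side0.png')
for bs,p in((TR,t),(PA,q)):
    for b in bs:
        for u in proj(I['side'],place(b,p)): cv2.circle(im,tuple(np.round(u).astype(int)),0,(0,255,0),-1)
cv2.imwrite('pics/fit.png',cv2.resize(im[170:420,235:455],None,fx=2.4,fy=2.4,interpolation=cv2.INTER_NEAREST))
E
```

```text
track [ 0.54659131  0.01856786 -1.63786515] 0.0739806592464447
(array([ 0.54631201,  0.0160326 , -1.63601782]), np.float64(0.07994848489761353))
(array([ 0.54674384,  0.01983037, -1.63515247]), np.float64(0.055470407009124756))
paddle [ 0.44288135  0.25629467 -2.23786515] 1.0
(array([ 0.44288135,  0.25629467, -2.83786515]), np.float64(1.0))
(array([ 0.44288135,  0.25629467, -2.83786515]), np.float64(1.0))
blue [0.58676472 0.08011175 0.0188    ] [[-0.06409789  0.0359585   0.0188    ]]
red [0.52075333 0.06967208 0.0188    ] [[-0.04925771 -0.02920482  0.0188    ]]
```

View pics/fit.png

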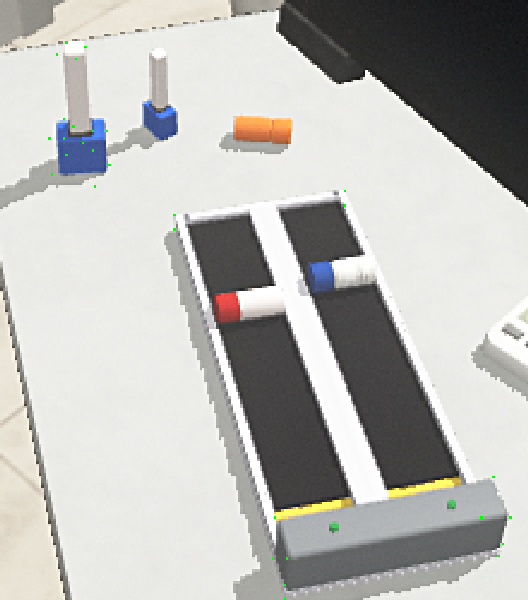

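The track fit agrees with the picture. The blue vial is in the y=+33.5 mm lane, with the large paddle at crop (82,110), the small one at (160,95) and the orange decoy at (263,130). The paddle fit used a bad detection, so I'll redo it.

```bash
python3 - <<'E'
from h import *
I={c:imaging.camera_info(c) for c in('scene','side')}
[imaging.read_camera(c) for c in I]
S=[]
for c,w in(('scene',(290,305)),('side',(268,225))):
    L=models.silhouettes(c,'paddle');print(c,[(round(d['conf'],2),d['xy'],d['region'].sum()) for d in L])
    L=[d for d in L if np.hypot(*(np.array(d['xy'])-w))<12]
    if L:S.append((I[c],L[0]['region'].astype(np.float32)))
q0=ray(I['side'],(268,240),0);print(q0)
q,e=fit(PA,S,[q0[0],q0[1],-1.6]);print('paddle',q,e)
for o in S: print(fit(PA,[o],q))
for y in(-2.3,-2,-1.8,-1.6,-1.4,-1.2,-.9):
    print(y,[round(float(np.minimum(m,r).sum()/np.maximum(m,r).sum()),3) for i,r in S for m in[render(i,PA,[q[0],q[1],y])]])
E
```

```text
scene [(0.8, [254.4, 300.1], np.int64(517)), (0.67, [291.6, 302.7], np.int64(1091))]
side [(0.76, [301.9, 210.7], np.int64(361)), (0.69, [268.5, 223.3], np.int64(717))]
[0.44288135 0.25629467 0.        ]
paddle [ 0.44562726  0.25938105 -1.79496541] 0.1431199312210083
(array([ 0.44561807,  0.25876997, -1.90486928]), np.float64(0.11938166618347168))
(array([ 0.44587249,  0.26232713, -1.74548435]), np.float64(0.11257505416870117))
-2.3 [0.812, 0.741]
-2 [0.861, 0.787]
-1.8 [0.85, 0.858]
-1.6 [0.79, 0.832]
-1.4 [0.757, 0.769]
-1.2 [0.753, 0.739]
-0.9 [0.781, 0.732]
```

```bash
python3 -m handwheel '[[[0,0,0,2.1,-2.7,0,100],[0,0,0,2.1,-2.7,0,100],[0,0,0,2.1,-2.7,0,100],[0,0,0,2.1,-2.7,0,100],[0,0,0,2.1,-2.7,0,100],[0,0,0,2.1,-2.7,0,100],[0,0,0,2.1,-2.7,0,100],[0,0,0,2.1,-2.7,0,100],[0,0,0,2.1,-2.7,0,100],[0,0,0,2.1,-2.7,0,100],[0,0,0,2.1,-2.7,0,100],[0,0,0,2.1,-2.7,0,100],[0,0,0,2.1,-2.7,0,100],[0,0,0,2.1,-2.7,0,100],[0,0,0,2.1,-2.7,0,100],[0,0,0,2.1,-2.7,0,100],[0,0,0,2.1,-2.7,0,100],[0,0,0,2.1,-2.7,0,100],[0,0,0,2.1,-2.7,0,100],[0,0,0,2.1,-2.7,0,100]]]' | tail -5
python3 -m handwheel '[[[0,0,0,2.1,-2.7,0,100],[0,0,0,2.1,-2.7,0,100],[0,0,0,2.1,-2.7,0,100],[0,0,0,2,-2.7,0,100],[0,0,-7,0,0,0,100],[0,0,-7,0,0,0,100],[0,0,-7,0,0,0,100],[0,0,-7,0,0,0,100],[0,0,-7,0,0,0,100],[0,0,-7,0,0,0,100],[0,0,-7,0,0,0,100],[0,0,-7,0,0,0,100],[0,0,0,0,0,0,100],[0,0,0,0,0,0,100]]]' | tail -5
cat >> h.py <<'E'
def tool():
    o=get_obs();R=cv2.Rodrigues(np.array(o['ee_rot']))[0];return o,np.array(o['position']),R,np.arctan2(R[1,0],R[0,0])
E
python3 - <<'E'
from h import *
o,p,R,y=tool();print(o['clock'],p,y,R[:,2],o['joint_positions'])
i=imaging.camera_info('wrist');im=imaging.read_camera('wrist')
P=[.4456,.2594,-1.8]
for d in models.silhouettes('wrist','paddle'): print(d['conf'],d['xy'],d['region'].sum())
print(proj(i,place(np.array([[0,0,0],[0,0,.11]]),P)))
for b in PA:
    for u in proj(i,place(b,P)): cv2.circle(im,tuple(np.round(u).astype(int)),2,(0,255,0),-1)
cv2.imwrite('pics/w1.png',im)
s=imaging.camera_info('side');print('small',ray(s,(302,223),0),'monitor feet',ray(s,(372,200),0),ray(s,(540,345),0))
E
```

```text
position: [0.4004, 0.1297, 0.2505]
ee_rot: [3.098, 0.521, 0.001]
force: [0.5, -1.4, 0.9]
width: 0.0853
grasp_force: 0.0
position: [0.4434, 0.257, 0.2503]
ee_rot: [-2.495, -1.909, -0.0]
force: [-0.6, 0.6, 0.4]
width: 0.0852
grasp_force: 0.0
3.8333 [0.44339636 0.25699392 0.25030906] 1.306368592447598 [ 2.01670922e-05  3.24241710e-05 -9.99999999e-01] [4.34418298e-01 2.82659213e-01 1.74713179e+00 2.33405901e-05
 1.11176971e+00 6.98835691e-01]
0.77 [316.5, 205.6] 1960
0.71 [392.8, 149.8] 828
[[314.70371307 196.47431683]
 [315.13949714 227.50445933]]
small [0.51452909 0.28577885 0.        ] monitor feet [0.66537209 0.31589833 0.        ] [ 7.80408890e-01 -8.82211208e-02 -1.11022302e-16]
```

View pics/w1.png

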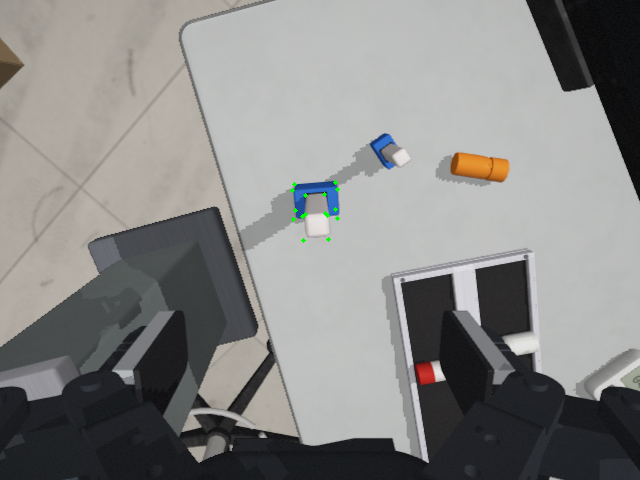

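The wrist picture shows the large paddle at (316,205), about as predicted. The small one is at (392,150), 7 cm clear, and the orange decoy is at (480,167). I'll refine the paddle pose and yaw, and the track, from this view.

```bash
python3 - <<'E'
from h import *
o,p,R,y=tool();i=imaging.camera_info('wrist');im=imaging.read_camera('wrist')
r=models.silhouettes('wrist','paddle');r=min(r,key=lambda d:np.hypot(d['xy'][0]-316,d['xy'][1]-206))['region']
q,e=fit(PA,[(i,r.astype(np.float32))],[.4456,.2594,-1.8]);print('paddle',q,e)
# post top centre by brightness, foot top edge by blue
hsv=cv2.cvtColor(im,cv2.COLOR_BGR2HSV)
b=((hsv[...,0]>105)&(hsv[...,0]<130)&(hsv[...,1]>150)).astype(np.uint8);b[:170]=0;b[245:]=0;b[:,:280]=0;b[:,355:]=0
m=cv2.inRange(hsv,(0,0,0),(179,255,255))
pts=np.argwhere(b)[:,::-1].astype(np.float32);print('blue rect',cv2.minAreaRect(pts))
d=q[:2]-p[:2];print('shift tool cm',(R.T@np.array([*d,0]))*100,'toolyaw',y,'need world dyaw deg',np.degrees((q[2]-y+np.pi/4)%(np.pi/2)-np.pi/4))
cv2.imwrite('pics/w2.png',cv2.resize(im[160:260,260:420],None,fx=4,fy=4))
# world yaw of the blue far edge (row-min per column), on foot underside/top plane
t=[(c,np.flatnonzero(b[:,c]).min()) for c in range(299,334) if b[:,c].any()]
for z in(0,.034):
    W=np.array([ray(i,u,z)[:2] for u in t]);k=np.polyfit(W[:,0],W[:,1],1);print('edge yaw',np.arctan(k[0])-np.pi/2,W[0],W[-1])
E
```

```text
paddle [ 0.44728424  0.26001424 -1.75114619] 0.05673176050186157
blue rect ((315.7275695800781, 199.23106384277344), (33.30124282836914, 43.26669692993164), 85.2363510131836)
shift tool cm [3.94725071e-01 2.95840799e-01 1.52195128e-05] toolyaw 1.3063245332207747 need world dyaw deg 4.819831498911246
edge yaw -1.7585117640424224 [0.43515519 0.27369169] [0.46442666 0.26761541]
edge yaw -1.7585117640424228 [0.43762813 0.27840504] [0.46424774 0.27287925]
```

View pics/w2.png

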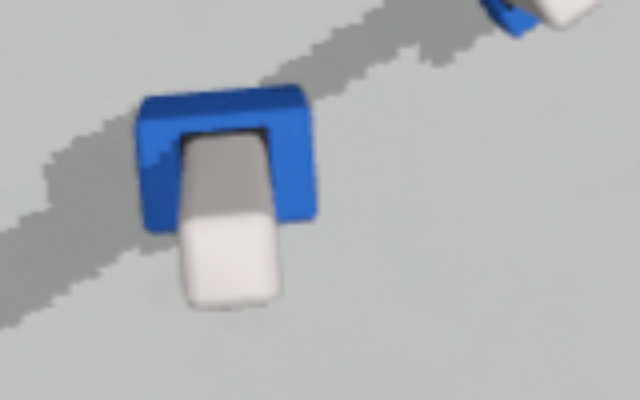

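The crop confirms the choice: the blue foot spans (140–315, 90–230) with the white post on top, and the small paddle is well apart. Yaw is −1.755, so I align, descend and grip.

```bash
python3 -m handwheel '[[[0,0,0,0.4,0.3,0,100],[0,0,-4.7,0,0,0,100],[0,0,0,0,0,2,100],[0,0,0,0,0,2,100],[0,0,0,0,0,2,100],[0,0,0,0,0,2,100],[0,0,0,0,0,2,100],[0,0,0,0,0,2,100],[0,0,0,0,0,2,100],[0,0,0,0,0,1,100],[0,0,0,0,0,0.4,100],[0,0,0,0,0,0,100],[0,0,0,0,0,0,100]]]' 50
python3 -m handwheel '[[[0,0,0,0,0,0,0],[0,0,0,0,0,0,0],[0,0,0,0,0,0,0],[0,0,0,0,0,0,0],[0,0,0,0,0,0,0],[0,0,0,0,0,0,0],[0,0,0,0,0,0,0],[0,0,0,0,0,0,0],[0,0,0,0,0,0,0],[0,0,0,0,0,0,0]]]' 50
```

```text
clock: 5.12
position: [0.4478, 0.2603, 0.097]
ee_rot: [2.411, 2.014, 0.001]
force: [0.2, 0.4, 0.6]
width: 0.0856
grasp_force: 0.0
clock: 5.95
position: [0.4473, 0.2601, 0.0965]
ee_rot: [-2.411, -2.015, -0.0]
force: [-2.1, -0.1, 6.1]
width: 0.0152
grasp_force: 48.9
```

```bash
python3 -m handwheel '[[[0,0,0,0,0,-0.7,0],[0,0,0,0,0,-1.3,0],[0,0,0,0,0,-1.5,0],[0,0,0,0,0,-1.5,0],[0,0,0,0,0,-1.5,0],[0,0,-3.2,0,0,-0.5,0],[0,0,-3.2,0,0,0,0],[0,0,0,-1,1,0,0],[0,0,0,-1.2,1.3,0,0],[0,0,0,-1.2,1.3,0,0],[0,0,0,-1.2,1.3,0,0],[0,0,0,-1.2,1.4,0,0],[0,0,0,-1.2,1.4,0,0],[0,0,0,-1.2,1.4,0,0],[0,0,0,-1.2,1.4,0,0],[0,0,0,-1.2,1.4,0,0],[0,0,0,-1.2,1.4,0,0],[0,0,0,-1,1.4,0,0],[0,0,0,0,1.2,0,0],[0,0,0,0,0,0,0]]]'
python3 - <<'E'
from h import *
o,p,R,y=tool();print(o['clock'],p,y)
T=[.5466,.0186,-1.637]
i=imaging.camera_info('wrist');im=imaging.read_camera('wrist')
for d in models.silhouettes('wrist','blue_vial_mid')+models.silhouettes('wrist','red_vial_mid'):
    w=ray(i,d['xy'],.0188);print(d['conf'],d['xy'],d['region'].sum(),place(w[None]-[T[0],T[1],0],[0,0,-T[2]]))
G=[[a,b,.014] for a in(-.15,.15) for b in(-.063,.063)]+[[a,b,.009] for a in(-.144,.098) for b in(.010,.057)]
for u in proj(i,place(np.array(G),T)): cv2.circle(im,tuple(np.round(u).astype(int)),2,(0,255,0),-1)
cv2.imwrite('pics/w3.png',im)
E
```

```text
clock: 7.62
position: [0.599, 0.1209, 0.1665]
ee_rot: [2.295, 2.144, 0.001]
force: [1.0, -0.8, -0.9]
width: 0.015
grasp_force: 48.9
7.6167 [0.59901308 0.12085884 0.166478  ] 1.5025889578716258
0.71 [279.4, 18.3] 2436 [[-0.2308844   0.02673089  0.0188    ]]
0.68 [264.2, 288.1] 232 [[-0.06370166  0.01245061  0.0188    ]]
0.97 [197.4, 307.1] 1818 [[-0.04957882 -0.03436318  0.0188    ]]
```

View pics/w3.png

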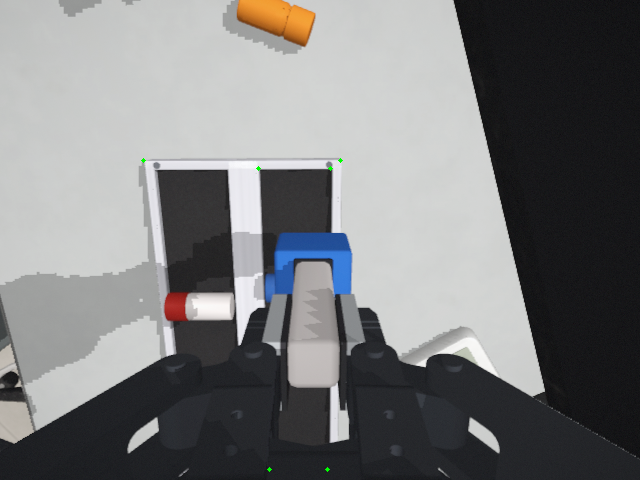

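The wrist view shows the track corners matching the model within about 2 mm, at (143,160) and (340,160). The paddle is 12 mm too far to the right over the lane, and the vial's blue cap shows at (270,287). I'll correct sideways, lower, and start pushing.

```bash
python3 -m handwheel '[[[0,0,0,0,-0.6,0,0],[0,0,0,0,-0.6,0,0],[0,0,0,0,0,1,0],[0,0,0,0,0,1,0],[0,0,0,0,0,1,0],[0,0,0,0,0,1,0],[0,0,0,0,0,0.8,0],[0,0,0,0,0,0.5,0],[0,0,0,0,0,0,0],[0,0,0,0,0,0,0]]]'
python3 -m handwheel '[[[0,0,0,-0.2,0,0,0],[0,0,0,-0.3,0,0,0],[0,0,0,-0.3,0,0,0],[0,0,0,-0.3,0,0,0],[0,0,0,-0.3,0,0,0],[0,0,0,-0.3,0,0,0],[0,0,0,-0.3,0,0,0],[0,0,0,-0.3,0,0,0],[0,0,0,-0.3,0,0,0],[0,0,0,-0.3,0,0,0],[0,0,0,-0.3,0,0,0],[0,0,0,-0.3,0,0,0],[0,0,0,-0.3,0,0,0],[0,0,0,-0.3,0,0,0],[0,0,0,-0.3,0,0,0],[0,0,0,-0.2,0,0,0],[0,0,0,-0.1,0,0,0]]]'
cat > chk.py <<'E'
from h import *
import sys
T=[.5466,.0186,-1.637]
L=lambda w: np.round(place(np.atleast_2d(w)-[T[0],T[1],0],[0,0,-T[2]])[0],4)
o,p,R,y=tool();print(o['clock'],'tcp in track',L(p),'yaw err deg',np.degrees(y-np.pi-T[2]))
i=imaging.camera_info('side');im=imaging.read_camera('side')
for n in('blue_vial_mid','red_vial_mid'):
  for d in models.silhouettes('side',n): print(n,round(d['conf'],2),d['xy'],d['region'].sum(),L(ray(i,d['xy'],.0188)))
cv2.imwrite(sys.argv[1],cv2.resize(im[170:420,235:455],None,fx=2.4,fy=2.4))
E
python3 chk.py pics/s1.png
```

```text
clock: 8.6
position: [0.5855, 0.1225, 0.113]
ee_rot: [-2.294, -2.146, 0.001]
force: [0.9, -0.9, -0.6]
width: 0.0151
grasp_force: 49.0
clock: 10.02
position: [0.5823, 0.0753, 0.1133]
ee_rot: [-2.295, -2.146, 0.0]
force: [-0.8, 0.2, -0.1]
width: 0.0153
grasp_force: 49.0
10.0167 tcp in track [-0.0589  0.0319  0.1133] yaw err deg -0.05100662403189462
blue_vial_mid 0.82 [382.2, 291.8] 307 [-0.0461  0.0375  0.0188]
blue_vial_mid 0.68 [339.8, 226.0] 168 [-0.2188  0.0115  0.0188]
red_vial_mid 0.92 [339.2, 295.8] 335 [-0.0523 -0.0313  0.0188]
```

View pics/s1.png

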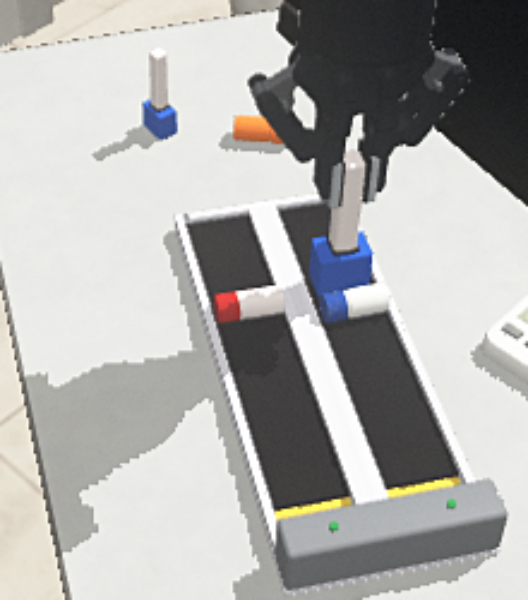

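The side picture shows the paddle directly behind the blue vial, which is at crop (352,300), square in its lane. Red has not moved. I'll continue pushing.

```bash
python3 -m handwheel '[[[0,0,0,-0.2,0.1,0,0],[0,0,0,-0.3,0.1,0,0],[0,0,0,-0.3,0,0,0],[0,0,0,-0.3,0,0,0],[0,0,0,-0.3,0,0,0],[0,0,0,-0.3,0,0,0],[0,0,0,-0.3,0,0,0],[0,0,0,-0.3,0,0,0],[0,0,0,-0.3,0,0,0],[0,0,0,-0.3,0,0,0],[0,0,0,-0.3,0,0,0],[0,0,0,-0.3,0,0,0],[0,0,0,-0.3,0,0,0],[0,0,0,-0.3,0,0,0],[0,0,0,-0.3,0,0,0],[0,0,0,-0.3,0,0,0],[0,0,0,-0.3,0,0,0],[0,0,0,-0.3,0,0,0],[0,0,0,-0.2,0,0,0],[0,0,0,-0.1,0,0,0]]]'
python3 chk.py pics/s2.png
python3 -m handwheel '[[[0,0,0,-0.2,0,0,0],[0,0,0,-0.3,0,0,0],[0,0,0,-0.3,0,0,0],[0,0,0,-0.3,0,0,0],[0,0,0,-0.3,0,0,0],[0,0,0,-0.3,0,0,0],[0,0,0,-0.3,0,0,0],[0,0,0,-0.3,0,0,0],[0,0,0,-0.3,0,0,0],[0,0,0,-0.3,0,0,0],[0,0,0,-0.3,0,0,0],[0,0,0,-0.3,0,0,0],[0,0,0,-0.3,0,0,0],[0,0,0,-0.3,0,0,0],[0,0,0,-0.3,0,0,0],[0,0,0,-0.3,0,0,0],[0,0,0,-0.3,0,0,0],[0,0,0,-0.2,0,0,0],[0,0,0,-0.1,0,0,0]]]'
python3 chk.py pics/s3.png
```

```text
clock: 11.83
position: [0.5805, 0.0193, 0.1133]
ee_rot: [-2.295, -2.146, 0.0]
force: [-0.2, -0.6, 0.0]
width: 0.0156
grasp_force: 49.0
11.8333 tcp in track [-0.0029  0.0338  0.1133] yaw err deg -0.05304399990385585
blue_vial_mid 0.91 [393.8, 319.4] 364 [0.0124 0.0374 0.0188]
blue_vial_mid 0.8 [341.7, 224.2] 208 [-0.223   0.0161  0.0188]
red_vial_mid 0.8 [339.9, 295.9] 342 [-0.0519 -0.0303  0.0188]
clock: 13.57
position: [0.577, -0.0336, 0.1133]
ee_rot: [-2.295, -2.146, 0.0]
force: [0.5, 0.9, -2.0]
width: 0.0156
grasp_force: 49.0
13.5667 tcp in track [0.0501 0.0338 0.1133] yaw err deg -0.05076047330147131
blue_vial_mid 0.66 [343.3, 224.7] 267 [-0.221   0.0186  0.0188]
blue_vial_mid 0.61 [409.1, 349.1] 438 [0.0701 0.0414 0.0188]
red_vial_mid 0.74 [339.8, 298.6] 370 [-0.0464 -0.0318  0.0188]
```

View pics/s3.png

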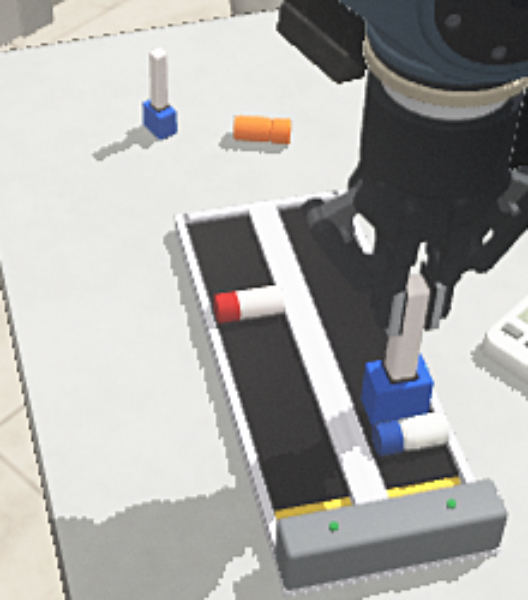

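The side picture shows the vial at crop (410,435), still square in its lane and about 26 mm short of the yellow bay edge. I'll slow down for the last part.

```bash
python3 -m handwheel '[[[0,0,0,-0.2,0,0,0],[0,0,0,-0.2,0,0,0],[0,0,0,-0.2,0,0,0],[0,0,0,-0.2,0,0,0],[0,0,0,-0.2,0,0,0],[0,0,0,-0.2,0,0,0],[0,0,0,-0.2,0,0,0],[0,0,0,-0.2,0,0,0],[0,0,0,-0.2,0,0,0],[0,0,0,-0.2,0,0,0],[0,0,0,-0.2,0,0,0],[0,0,0,-0.2,0,0,0],[0,0,0,-0.2,0,0,0],[0,0,0,-0.2,0,0,0],[0,0,0,-0.1,0,0,0],[0,0,0,0,0,0,0],[0,0,0,0,0,0,0]]]'
python3 chk.py pics/s4.png
```

```text
clock: 15.13
position: [0.5751, -0.0622, 0.1133]
ee_rot: [-2.295, -2.146, -0.0]
force: [-0.4, -0.4, -0.2]
width: 0.0153
grasp_force: 49.0
15.1333 tcp in track [0.0788 0.0338 0.1133] yaw err deg -0.043591203547546566
blue_vial_mid 0.79 [413.2, 367.2] 238 [0.1009 0.0365 0.0188]
blue_vial_mid 0.64 [345.5, 225.4] 245 [-0.2183  0.022   0.0188]
red_vial_mid 0.92 [340.0, 295.4] 356 [-0.0529 -0.0299  0.0188]
```

View pics/s4.png

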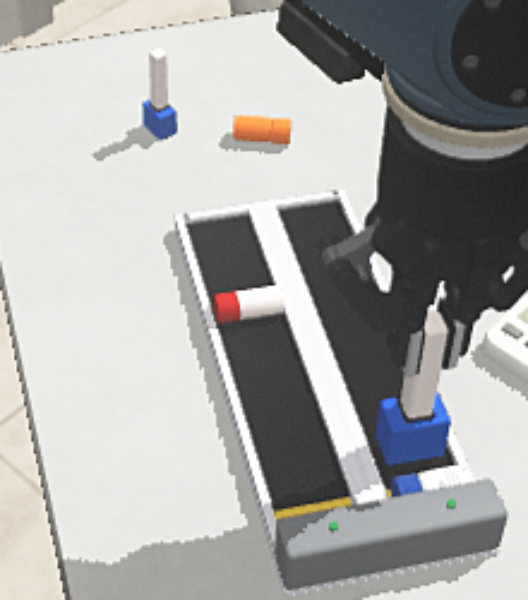

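In the side picture the vial is clear of the paddle and half hidden behind the housing, at crop (430,480). I'll back off and check numerically that it has dropped.

```bash
python3 -m handwheel '[[[0,0,0,1,0,0,0],[0,0,0,1,0,-0.5,0],[0,0,0,1,0,-1,0],[0,0,0,1,0,-1,0],[0,0,0,1,0,-1,0],[0,0,0,0.5,0,-1,0],[0,0,0,0,0,-1,0],[0,0,0,0,0,0,0]]]'|sed -n 1,2p
python3 - <<'E'
from h import *
T=[.5466,.0186,-1.637]
for c in('side','scene'):
    i=imaging.camera_info(c);im=imaging.read_camera(c)
    L=models.silhouettes(c,'blue_vial_mid')
    L=[(d['conf'],d['xy'],d['region']) for d in L]
    hous=render(i,[TR[1]],T)>.5
    for cf,xy,r in L:
        ys,xs=np.nonzero(r);print(c,round(cf,2),xy,r.sum(),xs.min(),xs.max(),ys.min(),ys.max())
    a=np.linspace(0,2*np.pi,24)
    for x,z in((.098,.0188),(.103,.0188),(.1085,.0148),(.111,.0148),(.1135,.0148)):
        cyl=np.array([[x+.0098*np.cos(t),.0335+s,z+.0098*np.sin(t)] for t in a for s in(-.022,.022)])
        m=(render(i,[cyl],T)>.5)&~hous;ys,xs=np.nonzero(m)
        print(x,z,m.sum(),xs.mean().round(1),ys.mean().round(1),xs.min(),xs.max(),ys.min(),ys.max(),[round((m&r).sum()/(m|r).sum(),2) for _,_,r in L])
    cv2.imwrite(f'pics/d_{c}.png',im)
E
```

```text
clock: 15.95
position: [0.5798, -0.0071, 0.1709]
side 0.71 [413.4, 369.1] 248 398 430 364 376
side 0.63 [346.2, 224.3] 251 332 355 218 230
side 0.39 [403.7, 284.2] 1207 383 414 239 306
side 0.34 [339.0, 295.2] 365 324 353 288 303
0.098 0.0188 488 410.7 366.0 394 428 357 375 [np.float64(0.42), np.float64(0.0), np.float64(0.0), np.float64(0.0)]
0.103 0.0188 411 411.5 367.5 395 429 359 376 [np.float64(0.56), np.float64(0.0), np.float64(0.0), np.float64(0.0)]
0.1085 0.0148 233 411.9 370.0 396 429 364 376 [np.float64(0.83), np.float64(0.0), np.float64(0.0), np.float64(0.0)]
0.111 0.0148 184 412.3 370.7 396 430 366 376 [np.float64(0.66), np.float64(0.0), np.float64(0.0), np.float64(0.0)]
0.1135 0.0148 130 413.0 371.3 397 430 367 376 [np.float64(0.49), np.float64(0.0), np.float64(0.0), np.float64(0.0)]
scene 0.74 [390.4, 214.6] 200 385 405 205 219
scene 0.71 [248.4, 276.8] 132 242 250 266 287
0.098 0.0188 155 388.5 213.3 380 400 205 221 [np.float64(0.26), np.float64(0.0)]
0.103 0.0188 120 389.1 212.4 382 401 204 220 [np.float64(0.32), np.float64(0.0)]
0.1085 0.0148 106 391.2 213.9 384 403 205 221 [np.float64(0.34), np.float64(0.0)]
0.111 0.0148 83 391.6 213.5 385 403 205 221 [np.float64(0.35), np.float64(0.0)]
0.1135 0.0148 70 391.8 213.2 385 404 205 220 [np.float64(0.31), np.float64(0.0)]
```

The vial fits the dropped pose: x ≈ 0.109, z ≈ 0.0148, with an IoU of 0.83 against at most 0.56 for undropped. Now I'll put the paddle back near its old spot.

```bash
python3 -m handwheel '[[[0,0,0,0.6,-0.4,0,0],[0,0,0,1.2,-0.7,0,0],[0,0,0,1.3,-0.8,0,0],[0,0,0,1.3,-0.8,0,0],[0,0,0,1.3,-0.8,0,0],[0,0,0,1.3,-0.8,0,0],[0,0,0,1.3,-0.8,0,0],[0,0,0,1.3,-0.8,0,0],[0,0,0,1.3,-0.8,0,0],[0,0,0,1.3,-0.8,0,0],[0,0,0,1.3,-0.8,0,0],[0,0,0,1.3,-0.8,0,0],[0,0,0,1.3,-0.8,0,0],[0,0,0,1.3,-0.8,0,0],[0,0,0,1.3,-0.8,0,0],[0,0,0,1.3,-0.8,0,0],[0,0,0,1.3,-0.8,0,0],[0,0,0,1.3,-0.8,0,0],[0,0,0,1.3,-0.8,0,0],[0,0,0,0.9,-0.3,0,0]]]'
python3 -m handwheel '[[[0,0,0,0,0,0,0],[0,0,0,0,0,1,0],[0,0,0,0,0,1.2,0],[0,0,0,0,0,1.2,0],[0,0,0,0,0,1.2,0],[0,0,0,0,0,1.2,0],[0,0,0,0,0,0.8,0],[0,0,0,0,0,0.4,0],[0,0,0,0,0,0.2,0],[0,0,0,0,0,0.2,0],[0,0,0,0,0,0,0],[0,0,0,0,0,0,0]]]'
```

```text
clock: 17.82
position: [0.4439, 0.2519, 0.1684]
ee_rot: [-2.293, -2.147, 0.0]
force: [0.6, 0.4, -0.8]
width: 0.0155
grasp_force: 48.9
clock: 18.82
position: [0.446, 0.2502, 0.0964]
ee_rot: [2.295, 2.145, 0.001]
force: [-9.3, -3.3, 27.4]
width: 0.0149
grasp_force: 53.4
```

```bash
python3 -m handwheel '[[[0,0,0,0,0,-0.1,0],[0,0,0,0,0,0,0],[0,0,0,0,0,0,0]]]'
python3 -m handwheel '[[[0,0,0,0,0,0,40],[0,0,0,0,0,0,40],[0,0,0,0,0,0,70],[0,0,0,0,0,0,70],[0,0,0,0,0,0,100],[0,0,0,0,0,0,100],[0,0,0,0,0,0,100],[0,0,0,0,0,-1,100],[0,0,0,0,0,-2,100],[0,0,0,0,0,-2,100],[0,0,0,0,0,-2,100],[0,0,0,0,0,-2,100],[0,0,0,0,0,-2,100],[0,0,0,0,0,-2,100],[0,0,0,0,0,-2,100],[0,0,0,0,0,0,100],[0,0,0,0,0,0,100]]]'
python3 chk.py pics/s5.png
```

```text
clock: 19.07
position: [0.446, 0.2501, 0.0964]
ee_rot: [2.295, 2.145, 0.001]
force: [-4.3, -1.7, 13.5]
width: 0.0155
grasp_force: 51.0
clock: 20.48
position: [0.4459, 0.2503, 0.2466]
ee_rot: [2.294, 2.145, 0.004]
force: [0.5, -0.6, -0.8]
width: 0.0855
grasp_force: 0.0
20.4833 tcp in track [-0.2245 -0.1158  0.2466] yaw err deg -0.03766762140441682
blue_vial_mid 0.64 [344.3, 225.3] 241 [-0.219   0.0199  0.0188]
blue_vial_mid 0.51 [416.2, 368.0] 267 [0.1031 0.0401 0.0188]
red_vial_mid 0.86 [340.6, 296.2] 341 [-0.051  -0.0294  0.0188]
```

View pics/s5.png

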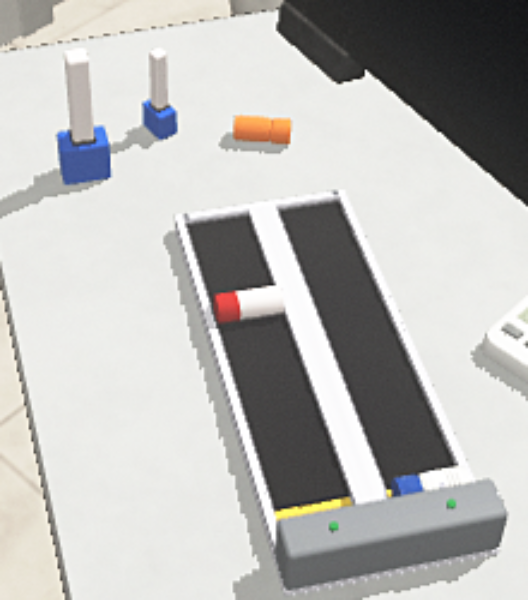

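The last picture shows the paddle upright and released at crop (84,115). The blue vial is down in the bay at (430,482), and the red vial is where it started at (250,303).

```bash
python3 -c "
from bench import order
print(order.finish_job())"
```

```text
the job is handed in; nothing more can be done
None
```

The job is handed in: in the last images the blue-capped vial lies in its bay, the paddle stands released on the desk off the track, and the red-capped vial is where it started; the hand-in gave no verdict.

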